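Load the toy shop's sprue granulator, fit its twist lid and hold it on inch

ROBOT

A 6-joint arm with a two-finger parallel gripper is mounted at the origin on the work surface. World frame = base frame: x ahead of the robot, y to its left, z up, the work surface at z = 0. Lengths are in mm, angles in rad, forces in N, time in s.
With the tool pointing down it reaches from about 300 to 775 mm from the base axis. Payload 14.6 kg.
Tool frame: the origin (TCP) lies between the finger pads; the fingertips stand manip.tip_reach ahead of it and the grasp point (between the pads) lies 5 mm behind it (manip.tip_reach is the distance from the TCP to the fingertips, in mm); z points along the fingers, y is the line along which they close (so a half turn about z gives the same grasp; the last joint's range is limited). The gripper opens to 94 mm and grips with 3 to 60 N. Pads are 16 mm wide; open, the fingers measure 119 mm over their backs; the gripper's body (75 mm by 177 mm) begins 78 mm behind the grasp point.
Start: joints at [-1.316, 0.3, 1.521, -0, 1.321, -0.067], TCP at [173.944, -521.759, 219.446] pointing down, gripper open.
Joint ranges: [-3.03, 3.03], [-0.79, 2.21], [0.23, 2.52], [-1.04, 4.18], [0, 3.07], [-2.55, 2.55]. Speed limits (rad/s): [2.22, 2.22, 2.57, 3.14, 3.14, 3.14].

INTERFACE

Orientations are given as [roll, pitch, yaw] about the fixed x, y, z axes, in that order (R = Rz(yaw) Ry(pitch) Rx(roll)).
In Python, from cell import manip gives the robot as it stands. The module is installed in compiled form; this text tells all that it offers.
- The arm moves only by the shell command python3 -m creep 'ROWS' [FORCE]. ROWS is JSON, a list of rows, each a list of 3 entries, a list of its own where there are three numbers: the opening, from -1 (shut) to 1 (fully open), then the shift along the tool's x, y, z in cm, then the turn about the tool's z in units of 5 degrees (1.0 is 5 degrees). In form: [[grip, [tx, ty, tz], roll], ...]. A call has 1 to 12 rows; each row is the pose to reach, as a shift and turn from the pose commanded when the call began, along the tool's axes at that moment; what a row does not reach only later rows make up. A row lasts 1/10 s, in which the tool goes at most 50 mm and 8.59 degrees, less where a joint would pass 70% of its speed; a pose out of reach is approached as far as the arm can. A call with a gripper value outside its range is refused whole. The fingers move at their own pace and stop on an object; FORCE is the grip in N (left out, the last holds). Time passes only in rows, so rows that repeat a pose let the fingers close. It gives the time, the measured TCP pose, the force, the opening and the grip force at its end, in the units of the state.
- manip.read_state(): the state, without advancing time (a new reading comes with each control period).
- manip.camera(name): name is "scene" or "top"; returns the picture (480x640x3 uint8, red, green, blue); there is no depth.
- manip.camera_params(name): a dict with "fovy" (degrees; the focal length in pixels is half the picture's height over the tangent of half this angle, whatever the lens; pixels are square), "cx", "cy" (the principal point, pixels), "origin" and "attitude" of the camera in the world. Camera axes: x right, y down, z forward; pixel columns grow to the right and rows downward; lengths in mm; the calibration is good to about 2 mm. A picture is of the moment at which its call begins. camera_params takes no time and is no camera call.
- manip.sign_off(): hands the job in; it is judged then, once.
The state is a dict: "clock": time; "joints": joint angles; "qd": joint speeds; "effort": joint torques, N m; "eef_pos": TCP position; "eef_rot": TCP orientation; "wrist_force": force on the tool from outside, world axes, zero at the start; "moment": the same for the moment, N m; "finger_gap": finger opening in mm; "finger_force": force on a finger pad.
Only numpy, scipy, OpenCV 4.12 (cv2) and the standard library are available. Lean on these libraries where they do the work, as an engineer would, in place of code of your own. Each camera call takes 0.05 s, during which the arm holds its last target. There are 200 camera calls.

TASK

Use the wooden push block to sweep the five loose sprue lumps along the granulator's trough and down its throat (keep your fingers off the lumps), and stand the block back upright on the bench. Then set the bayonet lid down into the throat, lugs through the three slots, and twist it clockwise against the spring to the inch position, halfway to the lock click, where the ribs on the lid point at the thin raised lines on the rim. Finish while still gripping the lid and holding it there (the spring turns it back if you let go), never turn it as far as the click, and leave the other things on the bench where they are.

Things in the scene. Friction and masses are not known exactly. Their poses are not given: they have to be found in the camera images.
- granulator: fixed grey bench machine, 150 mm wide, steel deck on top 150 mm above the bench. Origin: on the bench under the throat axis; x runs along the trough away from the throat, y across it, z up. Trough on the deck: flat floor at deck level, 102 mm wide inside, from x = -58 mm (corners cut) to +226 mm, steel walls 27 mm high
- throat (a point): centre of the throat at deck level, axes as the granulator's. Round hole 85 mm across in the 10 mm thick deck rim, flush with the trough floor. Three bayonet slots 17 mm wide open the rim out to 51 mm from the axis, at 0, 120 and 240 degrees about z from x. The shelf on which the lid's lugs stand and turn is 22 mm below deck level, the chamber floor 94 mm below
- trough_far (a point): point on the trough floor, on its middle line, 200 mm from the throat axis: the far end, beyond all the lumps, with room to lower the push block behind them
- switch_ring (a joint): spring-loaded ring under the rim, rad, 0 at rest, growing clockwise seen from above. The lid's lugs meet it after about 0.1 rad of clockwise twist from mid-slot and push it on (ring = twist - 0.1). Inch: 0.52, at the thin raised line on the rim. Lock click: 1.1, at the thick raised block. Spring torque about 0.06 N m at 0, 0.19 N m at 0.52; it turns a released lid back
- lid: black bayonet lid: plug 81 mm across, 24 mm high, foot edge chamfered; three lugs at the foot (8 mm high, 12 mm wide, to 47 mm from the axis) at 0, 120, 240 degrees about z from x, each marked by a small rib on top; bar handle along x, 64 mm long, 16 mm thick, from 24 to 62 mm height. Origin: centre of underside, z up; 22 mm below deck level when home. 0.15 to 0.3 kg. Stands on the bench
- push_block: beech push block standing on the bench: foot 36 mm (x) by 84 mm (y), 30 mm high; handle on top 22 mm thick (x), 60 mm wide (y), from 30 to 90 mm height. Origin: centre of underside, z up. Either broad face pushes. 0.16 kg. It and the lid stand one on each side of the machine, left and right at random
- sprue0: white plastic sprue lump (cross-shaped, 26 by 24 by 22 mm), 12 g, loose in the trough 70 to 165 mm from the throat axis. Origin: centre of its underside as it starts
- sprue1: white plastic sprue lump (block with a round stub, 22 by 18 by 23 mm), 12 g, loose in the trough 70 to 165 mm from the throat axis. Origin: centre of its underside as it starts
- sprue2: white plastic sprue lump (cross-shaped, 26 by 24 by 22 mm), 12 g, loose in the trough 70 to 165 mm from the throat axis. Origin: centre of its underside as it starts
- sprue3: white plastic sprue lump (block with a round stub, 22 by 18 by 23 mm), 12 g, loose in the trough 70 to 165 mm from the throat axis. Origin: centre of its underside as it starts
- sprue4: white plastic sprue lump (cross-shaped, 26 by 24 by 22 mm), 12 g, loose in the trough 70 to 165 mm from the throat axis. Origin: centre of its underside as it starts
- soldier_a: bystander: standing white plastic toy soldier, 72 mm tall, origin under its round 34 mm base
- soldier_b: bystander: another standing white plastic toy soldier, 72 mm tall, origin under its round 34 mm base
- toy_truck: bystander: green die-cast toy truck, 105 by 44 by 49 mm, origin under its middle
- mould: bystander: two-part aluminium mould, 80 by 60 by 40 mm, origin under its middle
- pellet_jar: bystander: clear jar with a steel cap, 66 mm across, 95 mm tall, origin under its middle
- cutters: bystander: side cutters lying flat, 115 mm long, 14 mm high, origin under the joint
- brush: bystander: small brush lying flat, origin under its middle
Mind the look-alikes: they are no part of the job. What is shaped like the lid but purple or turquoise is not meant. Of the things shaped like the push_block, the beech one is meant.

How it is judged (in metres and radians):
On the way, in this order (a step that is already met when the one before it is completed fails the run):
1. all five sprue lumps are down the throat (z of each of sprue0, sprue1, sprue2, sprue3, sprue4 in the frame of throat below -0.03 m and horizontal distance between each of sprue0, sprue1, sprue2, sprue3, sprue4 and throat below 0.045 m), for 0.2 s.
2. the push block stands upright on the bench, let go (height (world z) of push_block below 0.008 m and angle between push_block's own z axis and vertical below 0.1 rad and contact force between the fingers and push_block below 0.1 N), for 0.2 s.
3. the lid is home in the throat, its lugs down through the slots (z of lid in the frame of throat between -0.026 and -0.0185 m and horizontal distance between lid and throat below 0.004 m and angle between lid's own z axis and vertical below 0.06 rad), for 0.2 s.
At the end, for the whole second after the job is handed in: Lumps in the chamber (30 mm or more below deck); push block upright on the bench, not held; lid home (origin 18.5 to 26 mm below deck, within 4 mm of the axis, level within 0.06 rad), gripped with over 3 N and held with the switch ring at rest between 0.35 and 0.70 rad (all of step 1 and all of step 2 and all of step 3 and value of joint switch_ring between 0.35 and 0.7 rad and velocity of joint switch_ring between -0.15 and 0.15 rad/s and contact force between the fingers and lid above 3 N); the arm keeps its last pose, push and grip.
It fails at once if the lid is turned to the lock click (switch ring beyond 1.05 rad) (value of joint switch_ring above 1.05 rad).
It fails at once if the fingers touch a sprue lump (contact force between the fingers and sprue0 above 0.5 N or contact force between the fingers and sprue1 above 0.5 N or contact force between the fingers and sprue2 above 0.5 N or contact force between the fingers and sprue3 above 0.5 N or contact force between the fingers and sprue4 above 0.5 N).
It fails at once if a bystander is moved more than 30 mm (distance of any of soldier_a, soldier_b, toy_truck, mould, pellet_jar, cutters, brush from where it was at the start of the episode above 0.03 m).
It also fails if it takes over 67 s, if anything falls off the work surface, if the arm or the gripper's body presses on something with over 40 N, if the wrist force passes 120 N, or if a joint passes its speed limit or range.

## Working session

There is one attempt and no reset: what is moved stays moved. The work goes in short steps, Python scripts to look and compute and a shell command to move; the robot and the scene stay as the last step left them, time stands still between calls to the robot, and variables do not carry over. Pictures are saved under pics/ and viewed, at most 10 in all, crops included, and the job is handed in when it is done.

```bash
mkdir -p pics
python3 - <<'E'
from cell import manip
import cv2
for n in("scene","top"):
    im=manip.camera(n); cv2.imwrite(f"pics/{n}0.png",im[:,:,::-1]); print(n,manip.camera_params(n))
print(manip.read_state(),manip.tip_reach)
E
```

```text
scene {'fovy': 44.75466167246368, 'cx': 324.86935494856215, 'cy': 238.48108420376937, 'origin': array([1582.15979578, -220.04804806,  881.03843832]), 'attitude': array([-2.20188599, -0.01571213,  1.37039112])}
top {'fovy': 49.480207110855396, 'cx': 319.9947529522346, 'cy': 246.01797970889635, 'origin': array([ 328.40176684,   -8.31608001, 1473.23728202]), 'attitude': array([-2.99038415,  0.00418269, -1.59377275])}
{'clock': 0.1, 'joints': array([-1.31560093e+00,  3.00414595e-01,  1.52152239e+00, -1.34153317e-05,
        1.32069785e+00, -6.65737536e-02]), 'qd': array([ 2.00292961e-03, -1.82417117e-03, -1.94693006e-03,  2.26868451e-05,
        4.21320669e-04, -3.33256696e-04]), 'effort': array([ 2.26884340e-04, -5.32644475e+01, -3.53282940e+01,  7.08818645e-02,
        2.35254492e-02, -6.81179222e-05]), 'eef_pos': array([ 173.88638393, -521.55407358,  218.9421428 ]), 'eef_rot': array([-3.14055191e+00, -5.63654867e-05,  3.21772450e-01]), 'wrist_force': array([ 0.55616202, -0.26571126,  0.05451581]), 'moment': array([ 0.03288226,  0.01467943, -0.00524922]), 'finger_force': 0.0, 'finger_gap': 93.94087943650815} 14.0
```

View pics/scene0.png

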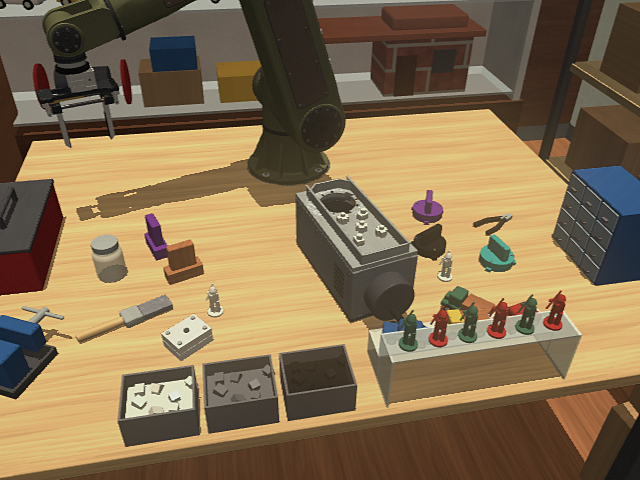

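View pics/top0.png

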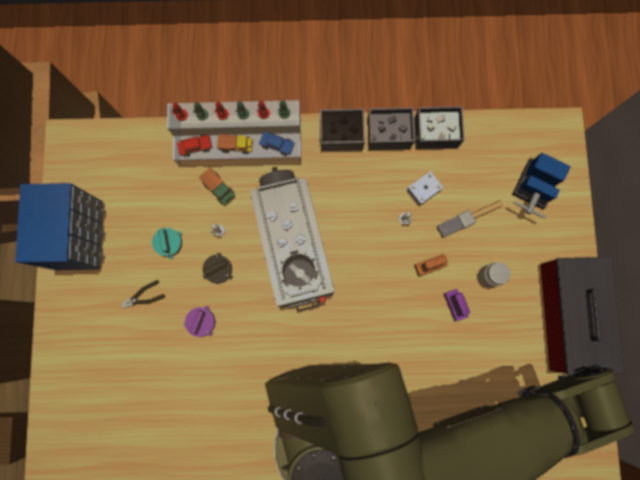

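The scene view shows the beech block at (183,262), the black lid at (430,242) and the throat at (340,200). In the top view they are at (431,265), (217,268) and (299,271), with the lumps between rows 207 and 243. I'll take enlarged crops of both views.

```bash
cat > h.py <<'E'
from cell import manip
import numpy as np, cv2
from scipy.spatial.transform import Rotation as R
P={n:manip.camera_params(n) for n in("scene","top")}
def ray(n,uv):
    p=P[n]; f=240/np.tan(np.radians(p["fovy"])/2)
    d=np.array([(uv[0]-p["cx"])/f,(uv[1]-p["cy"])/f,1.])
    return p["origin"],R.from_euler("xyz",p["attitude"]).as_matrix()@d
def plane(n,uv,z):
    o,d=ray(n,uv); return o+d*(z-o[2])/d[2]
def tri(a,b):
    o1,d1=ray("scene",a);o2,d2=ray("top",b)
    t=np.linalg.lstsq(np.c_[d1,-d2],o2-o1,rcond=None)[0]
    p,q=o1+t[0]*d1,o2+t[1]*d2
    return (p+q)/2,np.linalg.norm(p-q)
def proj(n,X):
    p=P[n]; f=240/np.tan(np.radians(p["fovy"])/2)
    c=R.from_euler("xyz",p["attitude"]).as_matrix().T@(np.array(X,float)-p["origin"])
    return p["cx"]+f*c[0]/c[2],p["cy"]+f*c[1]/c[2]
E
python3 - <<'E'
from h import *
t=cv2.imread("pics/top0.png");s=cv2.imread("pics/scene0.png")
cv2.imwrite("pics/tc.png",cv2.resize(t[165:325,180:340],None,fx=3.75,fy=3.75,interpolation=cv2.INTER_CUBIC))
b=cv2.resize(t[240:300,400:480],None,fx=5,fy=5,interpolation=cv2.INTER_CUBIC)
a=cv2.resize(s[205:300,130:230],None,fx=4,fy=4,interpolation=cv2.INTER_CUBIC)
c=cv2.resize(s[170:270,290:460],None,fx=4,fy=4,interpolation=cv2.INTER_CUBIC)
cv2.imwrite("pics/sc.png",c)
o=np.zeros((400,800,3),np.uint8);o[:300,:400]=b;o[:380,400:]=a;cv2.imwrite("pics/bc.png",o)
S=manip.read_state();print(proj("scene",S["eef_pos"]),proj("top",S["eef_pos"]))
E
```

```text
(np.float64(89.39828127893276), np.float64(137.37501553571929)) (np.float64(543.4692631438559), np.float64(387.1806860621119))
```

View pics/tc.png

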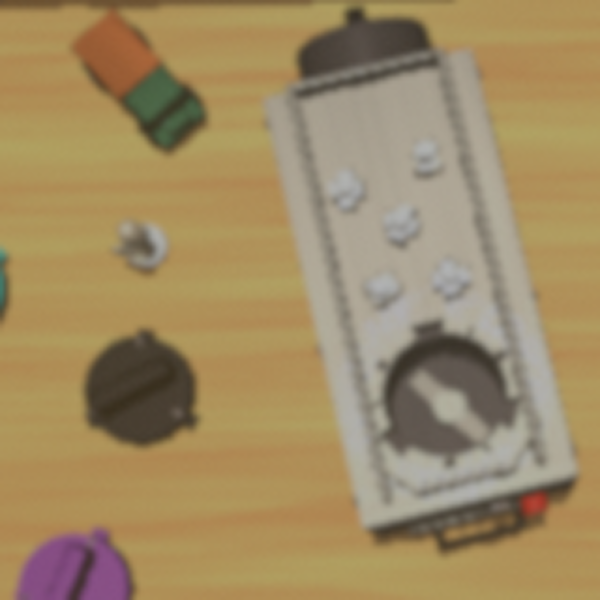

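View pics/sc.png

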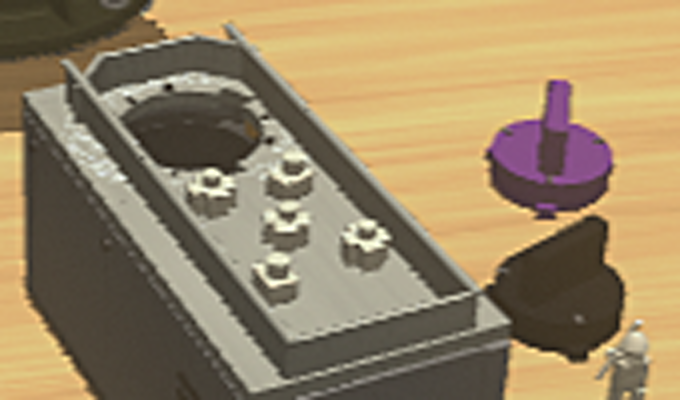

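View pics/bc.png

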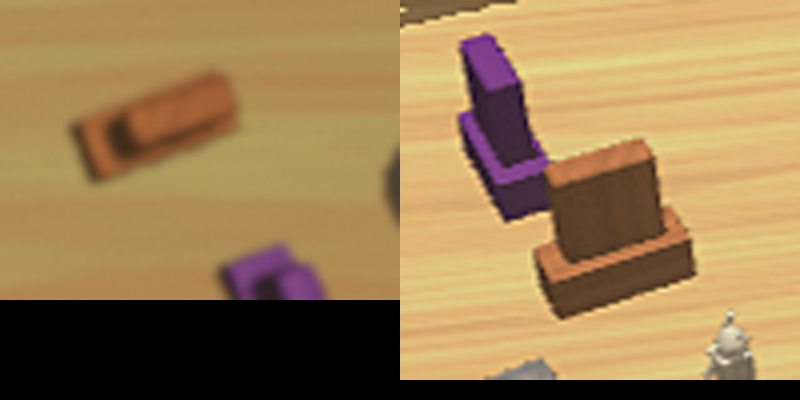

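The crops show these features (crop pixels):

| Feature | Crop | Pixel position |
|---|---|---|
| Throat centre | top | about (449,398) |
| Slot 0 | top | (428,326) |
| Lid centre | top | (140,390) |
| Lid ribs | top | (145,338), (192,420), (92,415) |
| Block handle top | bc, left half | about (185,105) |
| Block handle top corners | bc, right half | (548,180) to (655,150) |

Next I'll measure these by casting rays.

```bash
cat >> h.py <<'E'
from scipy.ndimage import map_coordinates
from scipy.optimize import least_squares
def polar(im,n,c,z,r0,r1,N=72):
    "edge radius (max gradient) about c in plane z, per angle"
    g=cv2.cvtColor(im,cv2.COLOR_BGR2GRAY).astype(float); rs=np.arange(r0,r1,.5); out=[]
    for a in np.arange(N)*2*np.pi/N:
        uv=np.array([proj(n,[c[0]+r*np.cos(a),c[1]+r*np.sin(a),z]) for r in rs])
        v=map_coordinates(cv2.GaussianBlur(g,(0,0),.7),[uv[:,1],uv[:,0]],order=1)
        d=np.gradient(v); k=np.argmax(d); out.append((a,rs[k],d[k]))
    return np.array(out)
def circ(im,n,c,z,r,w):
    c=np.array(c[:2],float)
    for _ in range(4):
        e=polar(im,n,c,z,r-w,r+w); X=c+np.c_[np.cos(e[:,0]),np.sin(e[:,0])]*e[:,1:2]
        s=least_squares(lambda p:np.hypot(*(X-p[:2]).T)-p[2],[*c,r],loss="soft_l1",f_scale=.7); c=s.x[:2]
    return s.x,e
def ct(x,y): return (x+.5)/3.75-.5+180,(y+.5)/3.75-.5+165
def cs(x,y): return (x+.5)/4-.5+290,(y+.5)/4-.5+170
def cb(x,y): return (x-400+.5)/4-.5+130,(y+.5)/4-.5+205
def cbt(x,y): return (x+.5)/5-.5+400,(y+.5)/5-.5+240
E
python3 - <<'E'
from h import *
np.set_printoptions(precision=1,suppress=True)
t=cv2.imread("pics/top0.png");s=cv2.imread("pics/scene0.png")
print("deck corners",*[tri(cs(*a),ct(*b)) for a,b in(((510,327),(267,97)),((255,390),(475,52)),((25,97),(578,475)))],plane("top",ct(367,525),150),sep="\n")
th=plane("top",ct(449,398),150);print("guess",th)
for n,im in("top",t),("scene",s):
    f,e=circ(im,n,th,150,42.5,7);print(n,f);print(np.round(e[:,1]).astype(int))
ld=plane("top",ct(140,390),24);print(ld)
f,e=circ(t,"top",ld,24,40.5,6);print("lid",f,np.round(e[:,1]).astype(int))
print("lugs",*[plane("top",ct(*p),8) for p in((145,333),(193,421),(90,417))])
print("handle line z62",*[plane("top",ct(*p),62) for p in((98,409),(172,370))])
print("block handle top: scene z90",*[plane("scene",cb(*p),90) for p in((548,180),(558,166),(645,138),(656,153))])
print("block top z90",*[plane("top",cbt(*p),90) for p in((137,142),(128,112),(218,70),(238,100))])
print("scene foot z30",*[plane("scene",cb(*p),30) for p in((534,250),(550,277),(694,238),(672,207))])
E
```

```text
deck corners
(array([681.3, 170. , 149.1]), np.float64(0.09880825514571727))
(array([710. ,  25.5, 150.9]), np.float64(2.4164557643482327))
(array([413.2, -40.4, 148.1]), np.float64(1.4559032578647917))
[382.8 103.4 150. ]
guess [467.5  46.7 150. ]
top [469.4  49.3  42.2]
[42 40 49 49 41 42 42 42 42 42 42 44 41 40 42 42 43 42 42 42 42 42 42 41
 43 48 49 49 49 40 42 41 42 40 40 40 49 47 41 42 40 40 42 47 48 44 42 41
 42 48 48 49 49 41 42 42 42 41 42 42 42 44 42 42 42 41 42 42 42 42 42 44]
scene [467.2  48.4  42.5]
[44 42 47 49 46 42 42 43 42 42 42 42 48 49 41 41 41 42 40 40 40 40 40 42
 40 48 49 49 49 49 42 40 42 42 39 42 40 46 48 44 44 42 44 44 48 43 44 43
 43 44 44 40 38 37 36 36 36 36 36 36 37 38 40 42 44 44 46 44 44 47 46 43]
[492.1 282.4  24. ]
lid [491.7 282.3  41.3] [46 44 42 41 42 41 42 42 41 40 41 42 42 41 42 42 40 40 42 42 40 41 42 46
 45 44 42 40 40 39 40 40 40 40 40 40 42 41 42 41 42 41 41 42 42 43 44 45
 46 44 42 42 42 42 40 40 40 41 41 41 41 41 40 40 40 40 40 40 40 42 46 46]
lugs [537.3 282.1   8. ] [469.5 245.5   8. ] [474.4 323.1   8. ]
handle line z62 [474.7 305.2  62. ] [501.9 251.6  62. ]
block handle top: scene z90 [ 502.2 -347.5   90. ] [ 490.  -342.2   90. ] [ 471.7 -294.    90. ] [ 487.4 -288.1   90. ]
block top z90 [ 473.2 -291.3   90. ] [ 489.4 -287.4   90. ] [ 510.9 -336.7   90. ] [ 494.5 -346.5   90. ]
scene foot z30 [ 486.7 -364.    30. ] [ 513.1 -354.6   30. ] [ 492.  -273.4   30. ] [ 460.1 -285.2   30. ]
```

```bash
cat >> h.py <<'E'
def go(x,y,z,yaw):
    "print shift in tool axes (cm) and roll (5deg units) from the measured pose"
    S=manip.read_state(); p=S["eef_pos"]; Rm=R.from_euler("xyz",S["eef_rot"]).as_matrix()
    d=Rm.T@(np.array([x,y,z])-p)/10; c=np.degrees(S["eef_rot"][2])
    print("shift",d.round(2),"roll",round(-((yaw-c+180)%360-180)/5,2),"at",p.round(1),round(c,2),"t",round(S["clock"],2))
E
python3 - <<'E'
from h import *
np.set_printoptions(precision=1,suppress=True)
for n in("top","scene"):
    im=cv2.imread(f"pics/{n}0.png");h=cv2.cvtColor(im,cv2.COLOR_BGR2HSV)
    box={"top":(240,300,400,480),"scene":(235,290,155,212)}[n]
    sub=h[box[0]:box[1],box[2]:box[3]]
    m=((sub[...,0]<14)&(sub[...,1]>110)).astype(np.uint8)
    k,l,st,ce=cv2.connectedComponentsWithStats(m);i=1+np.argmax(st[1:,4]);m=(l==i).astype(np.uint8)
    c=max(cv2.findContours(m,0,1)[0],key=cv2.contourArea)[:,0]+[box[2],box[0]]
    print(n,st[i])
    if n=="top":
        for z in(0,30,90):
            W=np.array([plane(n,p,z)[:2] for p in c],np.float32); print(z,cv2.minAreaRect(W),cv2.approxPolyDP(cv2.convexHull(W),4,True)[:,0].tolist())
    else:
        W=np.array([plane(n,p,0)[:2] for p in c],np.float32); print(cv2.approxPolyDP(cv2.convexHull(W),3,True)[:,0].round(1).tolist())
        V=m[:,:]*(sub[...,2]>150); cv2.imwrite("pics/m.png",V*255)
        c2=max(cv2.findContours(V[:30],0,1)[0],key=cv2.contourArea)[:,0]+[box[2],box[0]]
        W=np.array([plane(n,p,90)[:2] for p in c2],np.float32);print("bright z90",cv2.minAreaRect(W))
im=cv2.imread("pics/top0.png");h=cv2.cvtColor(im,cv2.COLOR_BGR2HSV)
m=((h[...,0]>125)&(h[...,0]<165)&(h[...,1]>80)).astype(np.uint8)
for c in cv2.findContours(m,0,1)[0]:
    if cv2.contourArea(c)>100: W=np.array([plane("top",p,30)[:2] for p in c[:,0]],np.float32);print("purple",cv2.minAreaRect(W))
go(489.5,-317,130,108)
E
```

```text
top [ 16  15  31  20 329]
0 ((492.7374572753906, -323.0038146972656), (32.79458999633789, 88.29340362548828), 19.835134506225586) [[512.9127807617188, -362.65728759765625], [518.9906616210938, -348.76019287109375], [494.73260498046875, -281.93927001953125], [486.2290344238281, -278.6631774902344], [466.0909729003906, -286.14959716796875], [490.0086975097656, -361.3025817871094]]
30 ((489.39111328125, -316.5958251953125), (32.12678527832031, 86.49543762207031), 19.8350830078125) [[509.1554870605469, -355.4417419433594], [515.109619140625, -341.82763671875], [491.3455505371094, -276.3674011230469], [483.01513671875, -273.15802001953125], [463.28717041015625, -280.4919738769531], [486.7178649902344, -354.1145935058594]]
90 ((482.69818115234375, -303.7795715332031), (30.791181564331055, 82.89954376220703), 19.835100173950195) [[501.6409912109375, -341.0105895996094], [507.34759521484375, -327.9624938964844], [484.5714416503906, -265.2236633300781], [476.5873718261719, -262.1476745605469], [457.6795654296875, -269.1767578125], [480.1361389160156, -339.7386474609375]]
scene [  9   5  38  45 534]
[[348.79998779296875, -304.6000061035156], [352.8999938964844, -329.3999938964844], [368.0, -363.6000061035156], [455.70001220703125, -366.8999938964844], [513.7999877929688, -352.3999938964844], [456.1000061035156, -280.3999938964844]]
bright z90 ((489.8825988769531, -320.37896728515625), (20.395177841186523, 56.25911331176758), 17.597963333129883)
purple ((347.73760986328125, 329.5513000488281), (76.04659271240234, 76.9111099243164), 0.4574889838695526)
purple ((377.7917175292969, -381.9617919921875), (80.70112609863281, 45.579586029052734), 18.713163375854492)
shift [36.4 -9.4  8.9] roll -17.91 at [ 173.9 -521.6  218.9] 18.44 t 0.1
```

```bash
python3 -m creep '[[0.1,[36.4,-9.4,4],-18],[0.1,[36.4,-9.4,4],-18],[0.1,[36.4,-9.4,4],-18],[0.1,[36.4,-9.4,4],-18],[0.1,[36.4,-9.4,4],-18],[0.1,[36.4,-9.4,4],-18],[0.1,[36.4,-9.4,9],-18],[0.1,[36.4,-9.4,9],-18],[0.1,[36.4,-9.4,9],-18],[0.1,[36.4,-9.4,9],-18],[0.1,[36.4,-9.4,9],-18],[0.1,[36.4,-9.4,9],-18]]' 20
python3 - <<'E'
from h import *
go(489.5,-318,57,108.5)
print(manip.read_state()["finger_gap"])
E
```

```text
clock: 1.3
eef_pos: [489.5, -317.3, 129.1]
eef_rot: [-3.141, -0.001, 1.894]
wrist_force: [0.6, -1.3, -0.8]
finger_gap: 52.0
finger_force: 0.0
shift [-0.07 -0.01  7.21] roll 0.0 at [ 489.5 -317.3  129.1] 108.51 t 1.3
51.98911958463169
```

```bash
python3 -m creep '[[0.1,[0,0,3.5],0],[0.1,[0,0,7.2],0],[0.1,[0,0,7.2],0],[-0.6,[0,0,7.2],0],[-0.6,[0,0,7.2],0],[-0.6,[0,0,7.2],0],[-0.6,[0,0,7.2],0],[-0.6,[0,0,7.2],0]]' 40
python3 - <<'E'
from h import *
t=manip.camera("top");s=manip.camera("scene")
cv2.imwrite("pics/t1.png",t[:,:,::-1])
o=np.zeros((400,800,3),np.uint8)
o[:,:400]=cv2.resize(t[220:320,380:480],(400,400));o[:,400:]=cv2.resize(s[195:295,130:230],(400,400))
cv2.imwrite("pics/g1.png",o[:,:,::-1]);go(0,0,0,0)
E
```

```text
clock: 2.1
eef_pos: [489.9, -317.8, 58.6]
eef_rot: [3.141, 0.001, 1.892]
wrist_force: [-1.0, 0.0, 6.7]
finger_gap: 21.9
finger_force: 40.0
shift [ 45.64 -36.43   5.77] roll 21.69 at [ 489.9 -317.8   58.5] 108.43 t 2.2
```

View pics/g1.png

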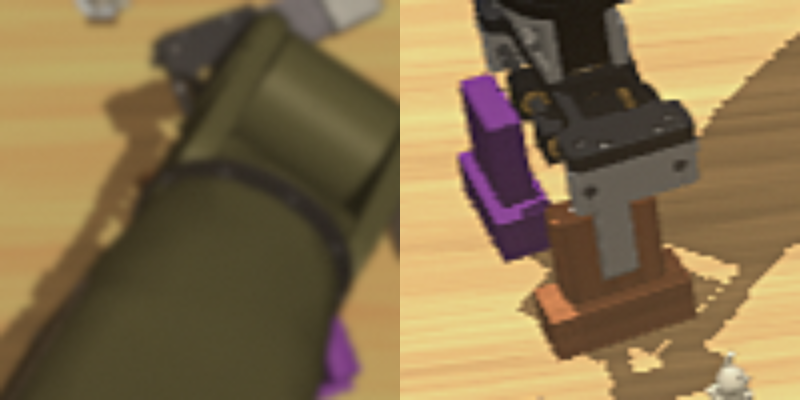

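```bash
python3 -m creep '[[-0.6,[0,0,-5],0],[-0.6,[0,0,-10],0],[-0.6,[0,0,-15],0],[-0.6,[0,0,-20],0],[-0.6,[0,0,-20],0]]' 40
python3 - <<'E'
from h import *
S=manip.read_state();print(S["finger_gap"],S["wrist_force"].round(1))
a=np.radians(12.4);T=np.array([468.7,48.9]);ex=np.array([np.cos(a),np.sin(a)]);ey=np.array([-ex[1],ex[0]])
for x in(202,):go(*(T+ex*x+ey*2),257,102.4)
im=cv2.imread("pics/top0.png")
for p in((347,190),(428,157),(401,223),(383,288),(451,277)):
    w=plane("top",ct(*p),162)[:2]-T;print((w@ex).round(),(w@ey).round())
E
```

```text
clock: 2.7
eef_pos: [490.9, -318.4, 264.9]
eef_rot: [3.135, 0.009, 1.893]
wrist_force: [0.5, 0.0, -1.1]
finger_gap: 21.6
finger_force: 40.0
21.5695942789756 [ 0.5  0.  -1.1]
shift [33.63 29.61  0.68] roll 1.21 at [ 490.9 -318.4  264.9] 108.43 t 2.7
153.0 33.0
162.0 -27.0
122.0 2.0
81.0 24.0
77.0 -23.0
```

```bash
python3 -m creep '[[-0.6,[33.6,29.6,0],1.2],[-0.6,[33.6,29.6,0],1.2],[-0.6,[33.6,29.6,0],1.2],[-0.6,[33.6,29.6,0],1.2],[-0.6,[33.6,29.6,0],1.2],[-0.6,[33.6,29.6,0],1.2],[-0.6,[33.6,29.6,0],1.2],[-0.6,[33.6,29.6,0],1.2],[-0.6,[33.6,29.6,0],1.2],[-0.6,[33.6,29.6,0],1.2],[-0.6,[33.6,29.6,0],1.2],[-0.6,[33.6,29.6,0],1.2]]'
python3 - <<'E'
from h import *
t=manip.camera("top");s=manip.camera("scene")
o=np.zeros((400,800,3),np.uint8)
o[:,:400]=cv2.resize(t[140:300,230:390],(400,400));o[:,400:]=cv2.resize(s[130:290,280:440],(400,400))
cv2.imwrite("pics/g2.png",o[:,:,::-1])
a=np.radians(12.4);T=np.array([468.7,48.9]);ex=np.array([np.cos(a),np.sin(a)]);ey=np.array([-ex[1],ex[0]])
go(*(T+ex*202+ey*2),211,102.4)
E
```

```text
clock: 3.9
eef_pos: [663.8, 94.0, 257.0]
eef_rot: [-3.141, 0.0, 1.787]
wrist_force: [-0.5, -0.9, -0.8]
finger_gap: 21.7
finger_force: 40.0
shift [0.02 0.17 4.66] roll -0.01 at [663.9  93.6 257.6] 102.35 t 4.0
```

View pics/g2.png

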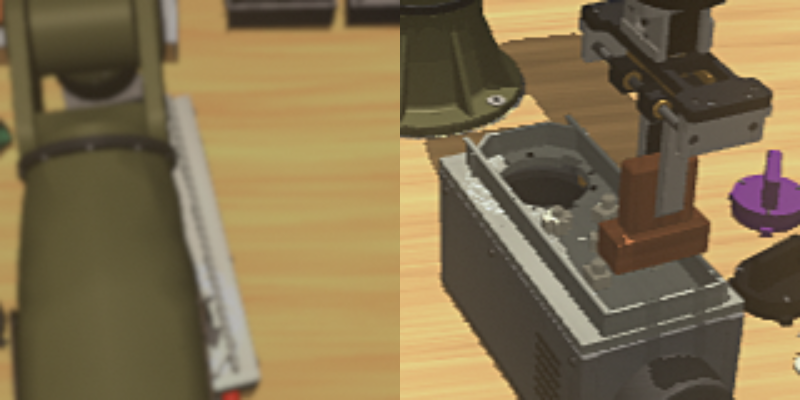

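Block held above the far end of the trough. Its bottom front corners are near crop pixels (612,272) and (706,248). I'll check that they fit between the walls.

Run:
```python
from h import *
a=np.radians(12.4);T=np.array([468.7,48.9]);ex=np.array([np.cos(a),np.sin(a)]);ey=np.array([-ex[1],ex[0]])
q=lambda x,y:((x-400+.5)/2.5-.5+280,(y+.5)/2.5-.5+130)
for p,z in((612,272),199),((707,249),199),((606,305),177),((728,282),177):
    w=plane("scene",q(*p),z)[:2]-T;print((w@ex).round(1),(w@ey).round(1))
```

```text
211.0 -41.4
212.5 44.5
222.5 -51.2
233.3 54.5
```

```bash
python3 -m creep '[[-0.6,[0,0.4,0],0],[-0.6,[0,0.4,2],0],[-0.6,[0,0.4,4],0],[-0.6,[0,0.4,4.7],0],[-0.6,[0,0.4,4.7],0],[-0.6,[0,0.4,4.7],0]]'
python3 - <<'E'
from h import *
s=manip.camera("scene")
cv2.imwrite("pics/g3.png",cv2.resize(s[140:260,290:430],(700,600),interpolation=cv2.INTER_CUBIC)[:,:,::-1])
print(manip.read_state()["wrist_force"].round(1))
a=np.radians(12.4);T=np.array([468.7,48.9]);ex=np.array([np.cos(a),np.sin(a)]);ey=np.array([-ex[1],ex[0]])
go(*(T+ex*40+ey*2),209.5,102.4)
E
```

```text
clock: 4.6
eef_pos: [668.3, 95.5, 211.3]
eef_rot: [3.141, 0.0, 1.788]
wrist_force: [-0.7, 0.1, -1.3]
finger_gap: 21.8
finger_force: 40.0
[-0.4 -0.4 -1.1]
shift [ -0.07 -16.49   0.16] roll 0.0 at [668.3  95.6 211.3] 102.42 t 4.65
```

View pics/g3.png

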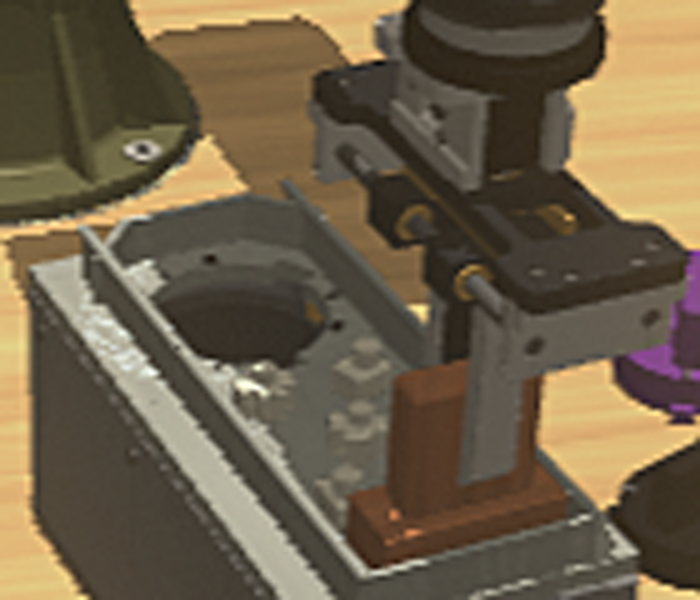

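```bash
python3 -m creep '[[-0.6,[0,-1.4,0.1],0],[-0.6,[0,-2.8,0.1],0],[-0.6,[0,-4.2,0.1],0],[-0.6,[0,-5.6,0.1],0],[-0.6,[0,-7,0.1],0],[-0.6,[0,-8.4,0.1],0],[-0.6,[0,-9.8,0.1],0],[-0.6,[0,-11.2,0.1],0],[-0.6,[0,-12.6,0.1],0],[-0.6,[0,-14,0.1],0],[-0.6,[0,-15.2,0.1],0],[-0.6,[0,-16.4,0.1],0]]' ; python3 -m creep '[[-0.6,[0,-0.8,0],0],[-0.6,[0,-1.6,0],0],[-0.6,[0,-2.4,0],0],[-0.6,[0,-3.2,0],0],[-0.6,[0,-4,0],0],[-0.6,[0,-4.5,0],0],[-0.6,[0,-4.5,0],0]]'
python3 - <<'E'
from h import *
s=manip.camera("scene")
cv2.imwrite("pics/g4.png",cv2.resize(s[140:260,290:430],(700,600),interpolation=cv2.INTER_CUBIC)[:,:,::-1])
a=np.radians(12.4);T=np.array([468.7,48.9]);ex=np.array([np.cos(a),np.sin(a)]);ey=np.array([-ex[1],ex[0]])
p=manip.read_state()["eef_pos"][:2]-T;print(p@ex,p@ey)
E
```

```text
clock: 5.85
eef_pos: [507.6, 60.3, 210.3]
eef_rot: [3.14, 0.0, 1.788]
wrist_force: [-0.1, -0.6, -1.5]
finger_gap: 21.6
finger_force: 40.0
clock: 6.55
eef_pos: [463.5, 50.7, 209.6]
eef_rot: [3.141, 0.0, 1.788]
wrist_force: [-0.9, 0.2, -1.2]
finger_gap: 21.6
finger_force: 40.0
-4.354488679702087 2.8094942886866505
```

View pics/g4.png

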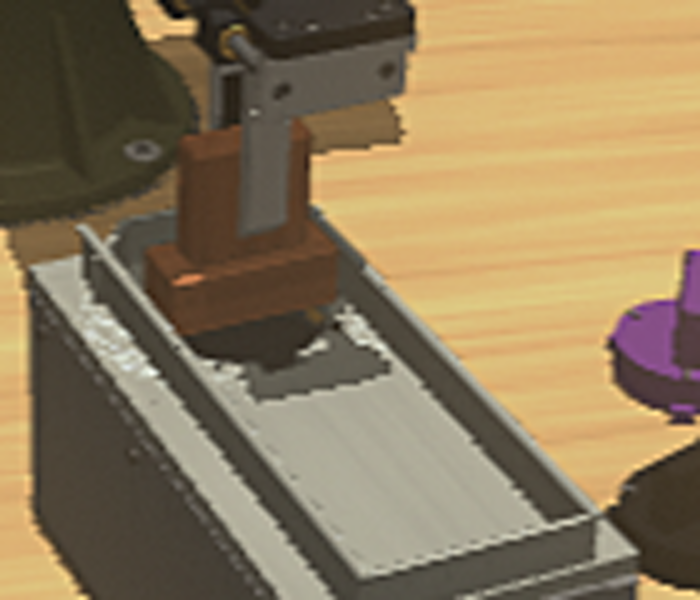

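```bash
python3 -m creep '[[-0.6,[0,-0.8,0],0],[-0.6,[0,-0.8,0],0],[-0.6,[0,0,0],0],[-0.6,[0,0,-4.5],0],[-0.6,[-5,0,-7],0],[-0.6,[-10,0,-7],0],[-0.6,[-15,0,-7],0],[-0.6,[-20,0,-7],0],[-0.6,[-25,0,-7],0],[-0.6,[-25,0,-7],0]]'
python3 - <<'E'
from h import *
s=manip.camera("scene");t=manip.camera("top")
cv2.imwrite("pics/s5.png",s[:,:,::-1]);cv2.imwrite("pics/t5.png",t[:,:,::-1])
o=np.zeros((400,800,3),np.uint8)
o[:,:400]=cv2.resize(t[195:325,240:340],(400,400));o[:,400:]=cv2.resize(s[165:265,290:390],(400,400),interpolation=cv2.INTER_CUBIC)
cv2.imwrite("pics/g5.png",o[:,:,::-1])
go(489.5,-318,270,108.5)
E
```

```text
clock: 7.6
eef_pos: [518.3, -197.9, 278.4]
eef_rot: [-3.141, 0.0, 1.784]
wrist_force: [-0.3, 1.2, -1.7]
finger_gap: 21.9
finger_force: 40.0
shift [-11.47  -5.42   0.86] roll -1.24 at [ 518.  -194.4  278.7] 102.32 t 7.7
```

View pics/g5.png

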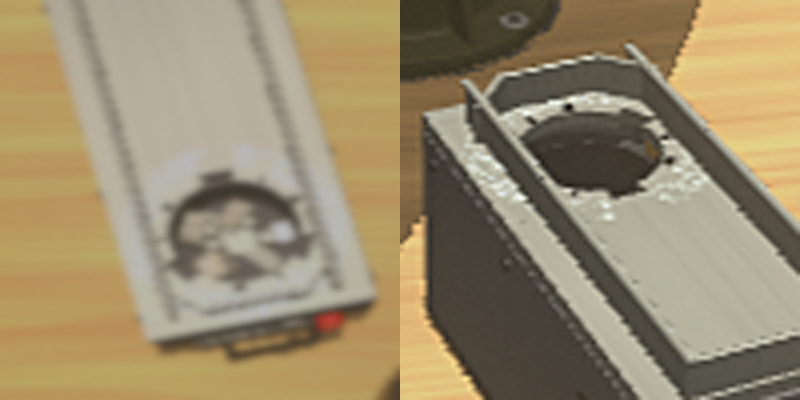

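The trough and rim are clear, and the lumps show inside the throat at crop (215–290, 210–265). Now the block goes back to its old spot.

```bash
python3 -m creep '[[-0.6,[-4,-2,0],-1.2],[-0.6,[-8,-4,0],-1.2],[-0.6,[-11.5,-5.4,0],-1.2],[-0.6,[-11.5,-5.4,0],-1.2],[-0.6,[-11.5,-5.4,5],-1.2],[-0.6,[-11.5,-5.4,10],-1.2],[-0.6,[-11.5,-5.4,15],-1.2],[-0.6,[-11.5,-5.4,19],-1.2],[-0.6,[-11.5,-5.4,20.5],-1.2],[-0.6,[-11.5,-5.4,20.5],-1.2],[-0.6,[-11.5,-5.4,20.5],-1.2]]'
python3 - <<'E'
from h import *
go(489.5,-318,58.5,108.5);print(manip.read_state()["wrist_force"].round(1))
E
```

```text
clock: 8.8
eef_pos: [491.0, -317.3, 76.6]
eef_rot: [3.14, 0.002, 1.893]
wrist_force: [-0.2, 0.3, -0.6]
finger_gap: 21.8
finger_force: 40.0
shift [-0.02 -0.16  1.81] roll -0.0 at [ 491.  -317.3   76.6] 108.48 t 8.8
[-0.2  0.3 -0.6]
```

```bash
python3 -m creep '[[-0.6,[0,0,0.8],0],[-0.6,[0,0,1.4],0],[-0.6,[0,0,1.75],0],[-0.6,[0,0,1.9],0],[-0.6,[0,0,1.9],0]]'; python3 -m creep '[[-0.3,[0,0,0],0],[-0.1,[0,0,0],0],[0.1,[0,0,0],0],[0.1,[0,0,0],0],[0.1,[0,0,-3],0],[0.1,[0,0,-8],0],[0.1,[0,0,-13],0],[0.1,[0,0,-18],0],[0.1,[0,0,-18],0]]'
python3 - <<'E'
from h import *
go(491.7,282.3,150,118.5);print(manip.read_state()["wrist_force"].round(1))
E
```

```text
clock: 9.3
eef_pos: [490.0, -317.5, 58.3]
eef_rot: [3.141, 0.001, 1.893]
wrist_force: [-12.5, 9.2, 30.1]
finger_gap: 21.8
finger_force: 40.0
clock: 10.2
eef_pos: [491.4, -318.4, 242.6]
eef_rot: [3.135, 0.009, 1.893]
wrist_force: [0.0, 0.6, -0.4]
finger_gap: 51.8
finger_force: 0.0
shift [57.06 18.98  8.87] roll -2.01 at [ 491.4 -318.4  242.6] 108.44 t 10.2
[ 0.   0.6 -0.4]
```

Run:
```python
from h import *
np.set_printoptions(precision=1,suppress=True)
s=manip.camera("scene")[:,:,::-1].copy();t=manip.camera("top")[:,:,::-1].copy()
cv2.imwrite("pics/s6.png",s);cv2.imwrite("pics/t6.png",t)
s0=cv2.imread("pics/scene0.png")
def bm(im):
    h=cv2.cvtColor(im[235:290,155:212],cv2.COLOR_BGR2HSV);return (h[...,0]<14)&(h[...,1]>110)
A,B=bm(s0),bm(s);print("block mask",A.sum(),B.sum(),(A&B).sum())
for name,f in(("t0","top0"),("t5","t5")):
    im=cv2.imread(f"pics/{f}.png")
    print(name,"throat",circ(im,"top",[469,49],150,42.5,4)[0],"lid",circ(im,"top",[491.7,282.3],24,40.5,4)[0])
    e=polar(im,"top",[491.7,282.3],8,38,54,180); k=e[:,1]>45.5; print("lug",np.degrees(e[k,0]).round().astype(int),e[k,1])
    e=polar(im,"top",[469.2,49.2],150,38,56,180); k=e[:,1]>47; print("slot",np.degrees(e[k,0]).round().astype(int))
for f in("scene0","s5","s6"):
    im=cv2.imread(f"pics/{f}.png"); print(f,"lid",circ(im,"scene",[491.7,282.3],24,40.5,5)[0],"throat",circ(im,"scene",[468,49],150,42.5,3)[0])
```

```text
block mask 602 587 418
t0 throat [469.6  49.3  42. ] lid [491.8 282.3  41.3]
lug [  0   2   4   6   8  10  34  48  54  58  60  62  66  68  70  72 110 112
 114 116 120 122 244 354 356 358] [47.5 47.5 47.5 48.  47.  47.  46.  46.  46.  47.  46.  46.  46.5 46.
 46.5 46.  46.  48.  47.  47.5 47.  47.5 46.  48.5 47.5 49. ]
slot [  4   6   8  10  12  14  16  18  20  22  24 122 124 126 128 130 132 134
 136 138 140 142 180 182 184 218 220 242 244 246 248 250 252 254 256 258
 260 262 264]
t5 throat [468.8  49.3  42.5] lid [491.7 282.3  41.2]
lug [  0   2   4   6   8  10  34  38  44  48  50  54  58  60  62  66  68  70
  72 110 112 114 116 120 242 244 354 356 358] [47.5 47.5 47.5 48.  46.5 47.  46.  46.  46.  46.  46.  46.  47.  46.
 46.  46.5 46.  46.5 46.  46.  48.  47.  47.5 47.  47.  46.  48.  47.5
 49. ]
slot [  4   6   8  10  12  14  16  18  20  22  24 122 124 126 128 130 132 134
 136 138 140 142 144 146 180 182 184 218 220 242 244 246 248 250 252 254
 256 258 260 262 264 266]
scene0 lid [495.8 277.8  43.1] throat [468.7  46.7  42.5]
s5 lid [495.6 277.9  43.3] throat [469.2  46.3  42.8]
s6 lid [496.2 277.2  43.1] throat [469.2  46.3  42.8]
```

```bash
python3 -m creep '[[0.1,[57,19,0],-2.1],[0.1,[57,19,0],-2.1],[0.1,[57,19,0],-2.1],[0.1,[57,19,0],-2.1],[0.1,[57,19,0],-2.1],[0.1,[57,19,0],-2.1],[0.1,[57,19,0],-2.1],[0.1,[57,19,0],-2.1],[0.1,[57,19,0],-2.1],[0.1,[57,19,0],-2.1],[0.1,[57,19,0],-2.1],[0.1,[57,19,0],-2.1]]'; python3 -m creep '[[0.1,[0,0,5],0],[0.1,[0,0,10],0],[0.1,[0,0,10],0],[0.1,[0,0,10],0]]'
python3 - <<'E'
from h import *
go(491.7,282.3,45,119)
E
```

```text
clock: 11.5
eef_pos: [488.9, 284.6, 233.5]
eef_rot: [-3.139, -0.0, 2.076]
wrist_force: [1.2, -0.5, 0.2]
finger_gap: 51.5
finger_force: 0.0
clock: 11.9
eef_pos: [489.6, 282.5, 135.5]
eef_rot: [-3.14, -0.0, 2.076]
wrist_force: [1.0, -0.3, 1.0]
finger_gap: 51.8
finger_force: 0.0
shift [-0.12  0.19  9.05] roll -0.02 at [489.6 282.5 135.5] 118.92 t 11.9
```

```bash
python3 -m creep '[[0.1,[-0.1,0.2,3],0],[0.1,[-0.1,0.2,6],0],[0.1,[-0.1,0.2,8.8],0],[0.1,[-0.1,0.2,9],0],[0.1,[-0.1,0.2,9],0],[0.1,[-0.1,0.2,9],0],[-0.4,[-0.1,0.2,9],0],[-0.7,[-0.1,0.2,9],0],[-0.7,[-0.1,0.2,9],0],[-0.7,[-0.1,0.2,9],0],[-0.7,[-0.1,0.2,9],0],[-0.7,[-0.1,0.2,9],0]]' 40
python3 - <<'E'
from h import *
S=manip.read_state();print(S["wrist_force"].round(1),S["moment"].round(2));go(491.7,282.3,45,119)
E
```

```text
clock: 13.1
eef_pos: [492.0, 282.8, 45.5]
eef_rot: [3.142, -0.0, 2.076]
wrist_force: [-0.3, -0.1, 1.3]
finger_gap: 15.8
finger_force: 39.9
[-0.3 -0.1  1.3] [-0.   -0.12  0.04]
shift [-0.03 -0.05  0.05] roll -0.01 at [492.  282.8  45.5] 118.94 t 13.1
```

```bash
python3 -m creep '[[-0.7,[0,0,-4],0],[-0.7,[0,0,-8],0],[-0.7,[0,0,-12],0],[-0.7,[0,0,-16],0],[-0.7,[0,0,-20],0],[-0.7,[0,0,-20],0]]'
python3 - <<'E'
from h import *
go(469.1,49.0,245,132.8);print(manip.read_state()["finger_gap"])
E
```

```text
clock: 13.7
eef_pos: [493.2, 283.4, 250.8]
eef_rot: [3.133, 0.0, 2.076]
wrist_force: [0.4, -0.0, -2.2]
finger_gap: 15.5
finger_force: 39.9
shift [-19.35 -13.46   0.48] roll -2.77 at [493.2 283.4 250.8] 118.94 t 13.7
15.5265615867672
```

```bash
python3 -m creep '[[-0.7,[-5,-3.5,0],-1],[-0.7,[-10,-7,0],-2],[-0.7,[-14,-10,0],-2.8],[-0.7,[-17,-12,0],-2.8],[-0.7,[-19.3,-13.4,0],-2.8],[-0.7,[-19.3,-13.4,0],-2.8],[-0.7,[-19.3,-13.4,0],-2.8],[-0.7,[-19.3,-13.4,0],-2.8]]'
python3 - <<'E'
from h import *
np.set_printoptions(precision=1,suppress=True)
s=manip.camera("scene")[:,:,::-1].copy();cv2.imwrite("pics/s7.png",s)
go(469.1,49.0,205,132.8)
S=manip.read_state();z=S["eef_pos"][2]-45.5
e=polar(s,"scene",S["eef_pos"][:2],z,34,56,72);print(e[:,1])
print("throat",circ(cv2.imread("pics/s6.png"),"scene",[469,47],150,42.5,3)[0], polar(cv2.imread("pics/s6.png"),"scene",[469,48],150,36,56)[:,1])
E
```

```text
clock: 14.5
eef_pos: [468.0, 49.8, 244.8]
eef_rot: [-3.141, -0.001, 2.321]
wrist_force: [1.4, -0.6, -2.3]
finger_gap: 15.6
finger_force: 39.9
shift [-0.1  0.   4. ] roll 0.04 at [468.   50.  244.9] 133.01 t 14.55
[40.5 46.  47.5 45.5 42.5 39.  36.  36.  36.5 35.5 54.  49.5 45.5 40.
 37.5 37.5 37.5 37.5 41.5 42.5 43.  45.  49.  52.  55.5 55.5 41.5 46.5
 46.5 42.  51.5 50.5 53.  43.  50.5 39.5 43.  36.  49.  53.5 49.5 55.5
 55.  55.5 52.5 50.5 52.5 50.5 51.  50.  50.  49.5 49.5 40.5 38.5 39.5
 38.5 38.5 39.  39.  38.  39.  37.5 39.  39.5 41.5 36.5 37.  36.5 34.
 36.  34. ]
throat [469.   46.1  42.9] [53.5 50.5 49.  50.  48.5 51.  42.  42.  41.  41.  41.  40.5 47.5 48.5
 49.5 41.  42.  41.5 41.  41.  41.  42.5 42.5 42.5 41.5 47.5 52.  51.
 51.5 53.  43.5 42.5 44.  44.5 41.  44.5 54.  53.  52.  44.  43.  44.
 43.5 51.5 49.  45.5 43.5 43.5 44.  44.  40.  37.  37.  36.  36.  55.5
 54.5 55.5 55.5 55.5 36.  36.  38.5 40.  42.5 41.5 42.  48.5 42.5 42.
 42.  42. ]
```

```bash
python3 -m creep '[[-0.7,[-0.1,-0.1,1],0],[-0.7,[-0.1,-0.1,2.5],0],[-0.7,[-0.1,-0.1,3.8],0],[-0.7,[-0.1,-0.1,4.6],0],[-0.7,[-0.1,-0.1,4.8],0],[-0.7,[-0.1,-0.1,4.8],0],[-0.7,[-0.1,-0.1,4.8],0]]'; python3 -m creep '[[-0.7,[0,0,0.1],0],[-0.7,[0,0,0.2],0],[-0.7,[0,0,0.3],0],[-0.7,[0,0,0.3],0]]'
```

```text
clock: 15.25
eef_pos: [468.3, 47.7, 197.9]
eef_rot: [3.141, 0.001, 2.32]
wrist_force: [0.6, 0.2, -2.9]
finger_gap: 15.9
finger_force: 39.9
clock: 15.65
eef_pos: [468.0, 47.6, 194.3]
eef_rot: [-3.141, -0.0, 2.32]
wrist_force: [-0.2, -0.6, -2.0]
finger_gap: 15.6
finger_force: 39.9
```

```bash
python3 -m creep '[[-0.7,[0,0,0.1],0],[-0.7,[0,0,0.2],0],[-0.7,[0,0,0.3],0],[-0.7,[0,0,0.3],0]]'; python3 -c "
from h import *
S=manip.read_state();print(S['wrist_force'].round(1),S['moment'].round(2))"
```

```text
clock: 16.05
eef_pos: [468.0, 47.6, 191.3]
eef_rot: [-3.141, -0.0, 2.32]
wrist_force: [0.2, -0.1, -1.8]
finger_gap: 15.9
finger_force: 39.9
[ 0.2 -0.1 -1.8] [-0.04 -0.16  0.03]
```

```bash
python3 -m creep '[[-0.7,[0,0,0.15],0],[-0.7,[0,0,0.3],0],[-0.7,[0,0,0.45],0],[-0.7,[0,0,0.6],0],[-0.7,[0,0,0.6],0]]'; python3 -m creep '[[-0.7,[0,0,0.15],0],[-0.7,[0,0,0.3],0],[-0.7,[0,0,0.45],0],[-0.7,[0,0,0.6],0],[-0.7,[0,0,0.6],0]]'
```

```text
clock: 16.55
eef_pos: [467.9, 47.6, 185.2]
eef_rot: [-3.141, -0.0, 2.32]
wrist_force: [-0.3, -0.6, -2.9]
finger_gap: 15.7
finger_force: 39.9
clock: 17.05
eef_pos: [467.9, 47.6, 179.2]
eef_rot: [-3.141, -0.0, 2.32]
wrist_force: [-0.4, 0.1, -2.6]
finger_gap: 15.7
finger_force: 39.9
```

```bash
python3 -c "
from h import *
S=manip.read_state();print(S['wrist_force'].round(1),S['moment'].round(2),S['eef_pos'].round(1),np.degrees(S['eef_rot'][2]))"
```

```text
[-0.4  0.1 -2.6] [ 0.02 -0.1   0.04] [467.9  47.6 179.2] 132.94043370111976
```

```bash
python3 -m creep '[[-0.7,[0,0,0.15],0],[-0.7,[0,0,0.3],0],[-0.7,[0,0,0.45],0],[-0.7,[0,0,0.5],0],[-0.7,[0,0,0.5],0]]'; python3 -m creep '[[-0.7,[0,0,0.05],0],[-0.7,[0,0,0.1],0],[-0.7,[0,0,0.1],0]]'
```

```text
clock: 17.55
eef_pos: [468.0, 47.6, 174.4]
eef_rot: [-3.141, -0.0, 2.32]
wrist_force: [-0.2, 0.0, -2.7]
finger_gap: 15.5
finger_force: 39.9
clock: 17.85
eef_pos: [468.1, 47.6, 173.5]
eef_rot: [3.142, 0.0, 2.32]
wrist_force: [0.5, -0.6, -1.6]
finger_gap: 15.8
finger_force: 39.9
```

```bash
python3 -m creep '[[-0.7,[0,0,0.03],0],[-0.7,[0,0,0.03],0],[-0.7,[0,0,0.03],0]]' 50;  python3 -m creep '[[-0.7,[0,0,0],0.4],[-0.7,[0,0,0],0.8],[-0.7,[0,0,0],1.2],[-0.7,[0,0,0],1.6],[-0.7,[0,0,0],2],[-0.7,[0,0,0],2],[-0.7,[0,0,0],2]]'; python3 -c "
from h import *
S=manip.read_state();print(S['wrist_force'].round(1),S['moment'].round(3),S['eef_pos'].round(1),np.degrees(S['eef_rot'][2]))"
```

```text
clock: 18.15
eef_pos: [468.1, 47.6, 173.5]
eef_rot: [3.141, 0.0, 2.32]
wrist_force: [-2.6, 0.0, 5.1]
finger_gap: 15.7
finger_force: 49.9
clock: 18.85
eef_pos: [468.4, 47.8, 173.5]
eef_rot: [3.14, 0.0, 2.147]
wrist_force: [2.0, 3.3, 4.3]
finger_gap: 16.1
finger_force: 49.9
[2.  3.3 4.3] [ 0.55  -0.387 -0.018] [468.4  47.8 173.5] 122.99420456856976
```

```bash
python3 -m creep '[[-0.7,[0,0,0],0.5],[-0.7,[0,0,0],1],[-0.7,[0,0,0],1.5],[-0.7,[0,0,0],2],[-0.7,[0,0,0],2.5],[-0.7,[0,0,0],3],[-0.7,[0,0,0],3],[-0.7,[0,0,0],3]]'; python3 -c "
from h import *
S=manip.read_state();print(S['moment'].round(3))"; python3 -m creep '[[-0.7,[0,0,0],0.4],[-0.7,[0,0,0],0.8],[-0.7,[0,0,0],1.2],[-0.7,[0,0,0],1.6],[-0.7,[0,0,0],2.1],[-0.7,[0,0,0],2.1],[-0.7,[0,0,0],2.1],[-0.7,[0,0,0],2.1]]'
python3 - <<'E'
from h import *
S=manip.read_state();print(S['wrist_force'].round(1),S['moment'].round(3),S['eef_pos'].round(1),np.degrees(S['eef_rot'][2]))
manip.camera("scene");m=[manip.read_state()["moment"][2]]
for n in("scene","top"):
    im=manip.camera(n)[:,:,::-1];cv2.imwrite(f"pics/{n}9.png",im);m.append(manip.read_state()["moment"][2])
print(m)
b=cv2.cvtColor(cv2.imread("pics/scene9.png"),cv2.COLOR_BGR2HSV)[235:290,155:212];B=(b[...,0]<14)&(b[...,1]>110)
a=cv2.cvtColor(cv2.imread("pics/scene0.png"),cv2.COLOR_BGR2HSV)[235:290,155:212];A=(a[...,0]<14)&(a[...,1]>110)
for M in(A,B):ys,xs=np.nonzero(M);print(M.sum(),xs.mean(),ys.mean(),xs.min(),xs.max(),ys.min(),ys.max())
print((A&B).sum())
E
```

```text
clock: 19.65
eef_pos: [468.4, 47.8, 173.5]
eef_rot: [3.14, 0.0, 1.886]
wrist_force: [3.3, 2.9, 5.4]
finger_gap: 15.6
finger_force: 49.9
[ 0.653 -0.741  0.069]
clock: 20.45
eef_pos: [468.4, 47.7, 173.4]
eef_rot: [3.14, -0.0, 1.703]
wrist_force: [4.0, 3.6, 5.3]
finger_gap: 15.6
finger_force: 50.0
[4.  3.6 5.3] [ 0.643 -0.739  0.113] [468.4  47.7 173.4] 97.5629373933757
[np.float64(0.10991313274757528), np.float64(0.11781674661078342), np.float64(0.1738940480622398)]
602 25.380398671096344 24.627906976744185 9 48 5 49
557 25.24955116696589 24.967684021543985 9 48 5 49
429
```

```bash
python3 -c "
from cell import manip
print(manip.sign_off())"
```

```text
the job is handed in; nothing more can be done
None
```

I handed the job in at about 20.6 s. The lumps look to be down the throat, the block is back upright, and the lid is home and held near the inch position. The ring angle (about 0.52 rad) is only inferred from the tool's twist, and `sign_off` returned no verdict.

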